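Sort stripped engine parts into the sample-marked bins

ROBOT

A 6-joint arm with a two-finger parallel gripper is mounted at the origin on a cart in front of the work surface, level with it; the furniture and walls round the work are solid. World frame = base frame: x ahead of the robot, y to its left, z up, the work surface at z = 0. Lengths are in mm, angles in rad, forces in N, time in s.
With the tool pointing down it reaches from about 375 to 900 mm from the base axis. Payload 3.1 kg.
Tool frame: the origin (TCP) lies on the centre line of the jaws, within the pads' length; the fingertips stand 25 mm ahead of it and the grasp point (between the pads) lies 6 mm ahead of it; z points along the fingers, y is the direction in which the jaws open and shut (so a half turn about z gives the same grasp; the last joint's range is limited). The gripper opens to 87 mm and grips with 3 to 60 N. Pads are 19 mm wide; open, the fingers measure 117 mm over their backs; the gripper's body (75 mm by 190 mm) begins 51 mm behind the grasp point.
Start: joints at [1.05, 0.527, 1.433, -0, 1.181, -0.178], TCP at [210.037, 588.627, 247.548] pointing down, gripper open.
Joint ranges: [-3.08, 3.08], [-0.75, 2.2], [0.22, 2.44], [-1.43, 4.57], [0, 2.65], [-2.85, 2.85]. Speed limits (rad/s): [2.79, 2.79, 3.14, 3.14, 3.14, 3.14].

INTERFACE

Orientations are given as a rotation vector (axis times angle).
In Python, from station import status, snapshot, camera_model, arm gives the robot as it stands.
- The arm moves only by the shell command python3 -m pendant 'ROWS' [FORCE]. ROWS is JSON, a list that holds one entry, the list of rows, each a list of 7 numbers: the shift along the world's x, y, z in m, then the turn, a rotation vector about the world's x, y, z in rad, then the closure, from -1 (fully open) to 1 (shut), so that 0 is half open. In form: [[[dx, dy, dz, rx, ry, rz, jaw], ...]]. A call has 1 to 20 rows; each row shifts and turns the commanded pose from where the row before left it; what a row does not reach is not made up. A row lasts 1/8 s, in which the tool goes at most 62.5 mm and 10.7 degrees, less where a joint would pass 70% of its speed; a pose out of reach is approached as far as the arm can. A call with a gripper value outside its range is refused whole. The fingers move at their own pace and stop on an object; FORCE is the grip in N (left out, the last holds). Time passes only in rows, so rows that do not move let the fingers close. It gives the time, the measured TCP pose, the force and the opening at its end, in the units of the state.
- status.sense(): the state, without advancing time (a new reading comes with each control period).
- snapshot(name): name is "scene" or "top" or "wrist"; returns (picture, depth): 420x560x3 uint8, blue, green, red; 420x560 float32, mm along the optical axis (not along the pixel's ray), 0 where there is no reading.
- camera_model(name): a dict with "fov_y" (degrees; the focal length in pixels is half the picture's height over the tangent of half this angle, whatever the lens; pixels are square), "cx", "cy" (the principal point, pixels), "xyz" and "attitude" of the camera in the world; the wrist camera has in their place "tool_from_camera" (4x4, takes a point from camera to tool coordinates, whose origin is the TCP and whose axes are the flange's). Camera axes: x right, y down, z forward; pixel columns grow to the right and rows downward; lengths in mm; the calibration is good to about 2 mm. The wrist camera is an equidistant fisheye: a pixel r from the principal point sees the ray r / f radians off the axis. A picture is of the moment at which its call begins: read the wrist's pose just before it. camera_model takes no time and is no camera call.
- arm.finish_job(): hands the job in, once; it reports no verdict.
The state is a dict: "clock": time; "joints": joint angles; "joint_velocities": joint speeds; "tau": joint torques, N m; "position": TCP position; "ee_rot": TCP orientation; "force": force on the tool from outside, world axes, zero at the start; "torque": the same for the moment, N m; "opening": opening from 0.0 (shut) to 1.0 (fully open).
Only numpy, scipy, OpenCV 4.12 (cv2) and the standard library are available. Lean on these libraries where they do the work, as an engineer would, in place of code of your own. Each camera call takes 0.05 s, during which the arm holds its last target.

TASK

Four engine parts from the strip-down lie mixed on the bench in front of the vise: a valve spring, a spacer sleeve, a ball bearing and a spark plug. Put each into the open bay of the steel bin whose fixed sample shows that kind of part, resting on the bay floor: spring and sleeve standing on end, bearing flat, spark plug on its side. Leave the grease can and the tape roll where they are.

Things in the scene. Friction and masses are not known exactly. Their poses are not given: they have to be found in the camera images.
- spring: Loose valve spring, grey steel coil standing on end, 28 mm diameter, 42 mm high. Origin: centre of its underside, z up along its axis. Collides as a solid cylinder; grip across the diameter.
- sleeve: Loose steel spacer sleeve, smooth pale grey tube with a slight collar, standing on end, 24 mm diameter, 52 mm high, its bore open at the top. Origin: centre of its underside, z up along its axis. Grip across the diameter.
- ball_race: Loose ball bearing lying flat, 47 mm diameter, 14 mm thick, grey steel ring. Origin: centre of its underside, z up along its axis. Grip across the outside diameter.
- plug: Loose spark plug on its side, 72 mm long, grey metal and white ceramic. Its length runs along its y axis. Origin: on the underside below mid-length, z up; its centre line is 8 mm above the bench. Grip the hexagon (y = +3 to +14 mm, 18 mm across x, 16 mm high) across x. The -y side is round, 14 mm thick, the +y end round, 12 mm.
- bin_spring: Fixed grey steel bin, 106 (x) x 151 mm, walls 24 high, 3 thick. A cross wall divides it: an open bay, 100 (x) x 92 mm inside, for the part, and at the +y end a narrow bay with a fixed sample. Origin: under the open bay's centre, at bench height; bay floor at z = +3 mm. Sample at x = 0, y = +74 mm, top at z = 46 mm: a valve spring like the loose one, standing on end.
- bin_sleeve: Fixed grey steel bin, 106 (x) x 151 mm, walls 24 high, 3 thick. A cross wall divides it: an open bay, 100 (x) x 92 mm inside, for the part, and at the +y end a narrow bay with a fixed sample. Origin: under the open bay's centre, at bench height; bay floor at z = +3 mm. Sample at x = 0, y = +74 mm, top at z = 56 mm: a spacer sleeve like the loose one, standing on end.
- bin_bearing: Fixed grey steel bin, 106 (x) x 151 mm, walls 24 high, 3 thick. A cross wall divides it: an open bay, 100 (x) x 92 mm inside, for the part, and at the +y end a narrow bay with a fixed sample. Origin: under the open bay's centre, at bench height; bay floor at z = +3 mm. Sample at x = 0, y = +74 mm, top at z = 18 mm: a ball bearing like the loose one, lying flat.
- bin_plug: Fixed grey steel bin, 106 (x) x 151 mm, walls 24 high, 3 thick. A cross wall divides it: an open bay, 100 (x) x 92 mm inside, for the part, and at the +y end a narrow bay with a fixed sample. Origin: under the open bay's centre, at bench height; bay floor at z = +3 mm. Sample at x = 0, y = +74 mm, top at z = 20 mm: a spark plug like the loose one, lying along the bin's x axis.
- can: Bystander: loose open black grease can, 80 x 86 mm, 62 mm high. Origin: centre of its underside.
- tape: Bystander: loose roll of white cloth tape lying flat, 83 mm diameter, 24 mm high. Origin: centre of its underside.
Things that resemble listed ones, but are neither listed nor needed, are in the scene too. Of the things that look like the ball_race, take the one that is nearest to the robot's base at the start.

How it is judged:
By the outcome, as a careful person would: the job done as asked, in the order asked, and still so for the second after the job is handed in, with the robot touching nothing.
It also fails if it takes over 99 s, if anything falls off the work surface, if the arm or the gripper's body presses on something with over 40 N, if the wrist force passes 120 N, or if a joint passes its speed limit or range.

## Working session

There is one attempt and no reset: what is moved stays moved. The work goes in short steps, Python scripts to look and compute and a shell command to move; the robot and the scene stay as the last step left them, time stands still between calls to the robot, and variables do not carry over. Pictures are saved under pics/ and viewed, and the job is handed in when it is done.

```bash
ls; mkdir -p pics; python3 - <<'E'
from station import status, snapshot, camera_model, arm
import cv2,numpy as np
print(status.sense())
for n in ["scene","top","wrist"]:
    print(n,camera_model(n))
    p,d=snapshot(n); cv2.imwrite(f"pics/{n}0.png",p); np.save(f"pics/{n}0.npy",d); cv2.imwrite(f"pics/{n}0raw.png",p)
E
```

```text
pics
{'clock': 0.0, 'joints': array([ 1.04949709e+00,  5.28434475e-01,  1.43387754e+00, -3.81592243e-05,
        1.18139020e+00, -1.78508415e-01]), 'joint_velocities': array([-0.00067304,  0.00112016,  0.00136702,  0.00012027,  0.00121348,
       -0.00097095]), 'tau': array([ 1.45115901e-03, -4.40036595e+01, -1.76593906e+01,  6.33975654e-02,
        5.82370092e-02, -1.52077669e-04]), 'position': array([209.72240088, 588.05508308, 246.59891863]), 'ee_rot': array([-0.5356817 , -3.09488362,  0.00313123]), 'force': array([-0.37720582, -0.15575375, -0.27059571]), 'torque': array([-0.00463578,  0.01401129,  0.01819532]), 'opening': 1.0048253300554568}
scene {'fov_y': 48.34992076944379, 'cx': 270.41779522668935, 'cy': 209.60726591703582, 'xyz': array([233.14308341, 477.11454429, 709.81760907]), 'attitude': array([-0.66737086,  2.65210612, -1.14197504])}
top {'fov_y': 54.90960642040204, 'cx': 281.1213982263445, 'cy': 205.72581701379852, 'xyz': array([ 325.98221454, -184.47192571, 1161.00041886]), 'attitude': array([-2.11749619,  2.10975857, -0.21987604])}
wrist {'fov_y': 65.70646984690485, 'cx': 283.9045791993858, 'cy': 204.06560604398874, 'tool_from_camera': array([[-2.13460807e-05, -9.68178565e-01, -2.50260398e-01,
         6.53426994e+01],
       [ 9.99999164e-01,  3.02801956e-04, -1.25674069e-03,
        -5.67177520e-02],
       [ 1.29252874e-03, -2.50260215e-01,  9.68177749e-01,
        -1.36960492e+02],
       [ 0.00000000e+00,  0.00000000e+00,  0.00000000e+00,
         1.00000000e+00]])}
```

View pics/scene0.png

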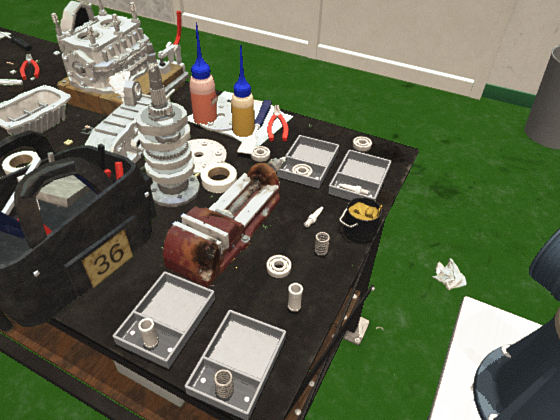

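View pics/top0.png

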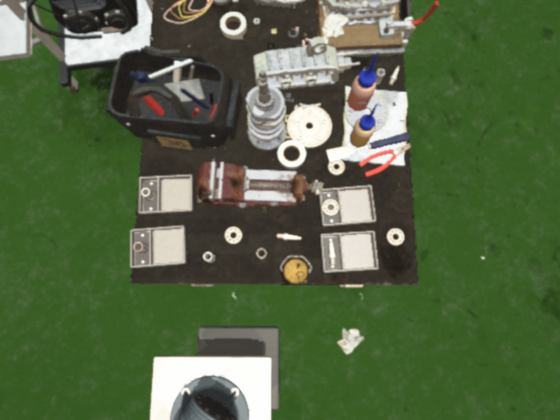

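View pics/wrist0.png

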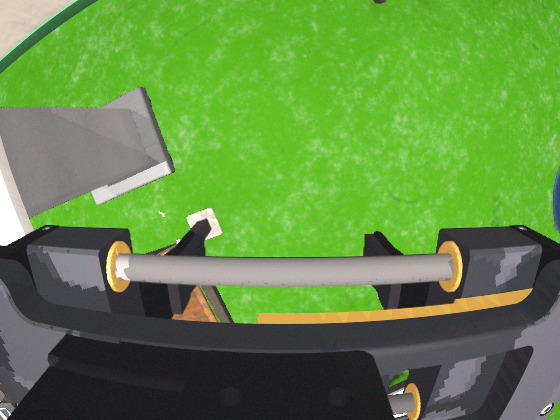

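```bash
cat > h.py <<'E'
import numpy as np,cv2
from scipy.spatial.transform import Rotation as R
from station import status, snapshot, camera_model, arm
def cloud(n,d):
    m=camera_model(n);f=210/np.tan(np.radians(m['fov_y']/2))
    v,u=np.mgrid[0:420,0:560]
    P=np.dstack([(u-m['cx'])/f*d,(v-m['cy'])/f*d,d])
    W=P@R.from_rotvec(m['attitude']).as_matrix().T+m['xyz']
    W[d==0]=np.nan
    return W
def proj(n,X):
    m=camera_model(n);f=210/np.tan(np.radians(m['fov_y']/2))
    c=(np.atleast_2d(X)-m['xyz'])@R.from_rotvec(m['attitude']).as_matrix()
    return np.c_[c[:,0]/c[:,2]*f+m['cx'],c[:,1]/c[:,2]*f+m['cy']]
E
python3 - <<'E'
from h import *
p=cv2.imread('pics/top0raw.png')
c=p[150:290,120:420]
cv2.imwrite('pics/topcrop.png',cv2.resize(c,None,fx=2.6,fy=2.6,interpolation=cv2.INTER_CUBIC))
p=cv2.imread('pics/scene0raw.png')
cv2.imwrite('pics/scenecrop.png',cv2.resize(p[125:415,100:420],None,fx=2,fy=2,interpolation=cv2.INTER_CUBIC))
for n,pts in [('top',[(0,0)]),('scene',[])]:
    W=cloud(n,np.load(f'pics/{n}0.npy'))
    np.save(f'pics/W{n}.npy',W)
W=np.load('pics/Wtop.npy')
for nm,(u,v) in dict(bench=(260,220),race=(233,231),sleeve=(209,257),spring=(261,253),plug=(289,237),can=(296,268),far1=(336,163),far2=(396,233),tape=(291,147),vise=(230,180),vise2=(300,185),b1=(160,246),b2=(178,195),b3=(358,205),b4=(358,252)).items():
    print(nm,W[v,u].round(0))
E
```

```text
bench [ 526. -124.   -1.]
race [491. -48.  12.]
sleeve [418.  20.   1.]
spring [ 430. -129.    2.]
plug [ 474. -209.   15.]
can [ 386. -227.   38.]
far1 [ 698. -349.    7.]
far2 [ 488. -516.    8.]
tape [ 749. -215.    2.]
vise [623. -44.  82.]
vise2 [ 612. -238.   75.]
b1 [448. 161.   4.]
b2 [599. 118.   2.]
b3 [ 572. -412.   -1.]
b4 [ 433. -406.    3.]
```

View pics/topcrop.png

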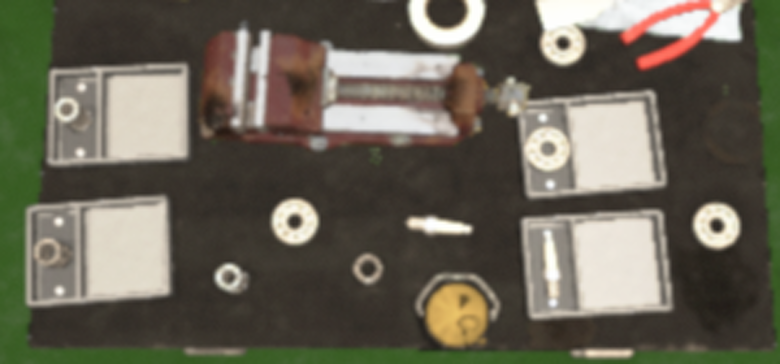

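View pics/scenecrop.png

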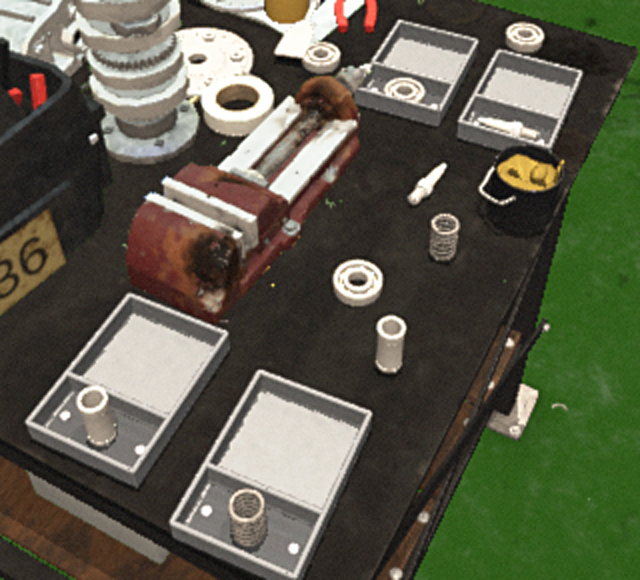

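```bash
python3 - <<'E'
from h import *
boxes={'race':(491,-48,40),'sleeve':(415,22,40),'spring':(432,-129,35),'plug':(474,-209,50),'can':(386,-227,70),'race2':(698,-349,40),'race3':(488,-516,40)}
from scipy.optimize import least_squares
for n in ['scene','top']:
    W=np.load(f'pics/W{n}.npy'); 
    for k,(x,y,r) in boxes.items():
        m=(np.hypot(W[...,0]-x,W[...,1]-y)<r)&(W[...,2]>4)&(W[...,2]<70)
        P=W[m]
        if len(P)<10: print(n,k,len(P)); continue
        print(n,k,len(P),'mean',P.mean(0).round(1),'min',P.min(0).round(0),'max',P.max(0).round(0))
        rad={'race':23.5,'sleeve':12,'spring':14,'race2':23.5,'race3':23.5}.get(k)
        zl={'sleeve':8,'spring':8}.get(k)
        if rad:
            if zl: 
                Q=P[(P[:,2]>zl)&(P[:,2]<60)]
            else: Q=P
            hull=cv2.convexHull(Q[:,:2].astype(np.float32))[:,0]
            c,rr=cv2.minEnclosingCircle(Q[:,:2].astype(np.float32)); print('   enc',np.round(c,1),round(rr,1))
        if k=='plug':
            q=P[:,:2]-P[:,:2].mean(0); u,s,v=np.linalg.svd(q,full_matrices=0); t=q@v[0]; print('   axis',v[0],t.min(),t.max(), 'mid',P[:,:2].mean(0)+v[0]*(t.min()+t.max())/2)
# vise extents and heights around
W=np.load('pics/Wtop.npy')
m=(W[...,2]>15)&(W[...,0]>520)&(W[...,0]<720)&(W[...,1]>-330)&(W[...,1]<90)
print('vise',W[m].min(0),W[m].max(0))
for x in range(500,600,10):
    pass
E
```

```text
scene race 387 mean [481.5 -45.7  10.8] min [459. -71.   4.] max [505. -23.  16.]
   enc [482.2 -47. ] 24.5
scene sleeve 321 mean [416.8  19.1  34. ] min [407.   4.   4.] max [430.  28.  54.]
   enc [418.   16.3] 12.7
scene spring 240 mean [ 428.  -127.3   26.9] min [ 415. -144.    4.] max [ 443. -115.   43.]
   enc [ 429.8 -129.7] 14.9
scene plug 137 mean [ 478.1 -198.1   11.1] min [ 471. -240.    4.] max [ 489. -168.   18.]
   axis [0.10964653 0.99397064] -41.682230032447336 30.199483427092005 mid [ 477.4640796  -203.75862645]
scene can 1310 mean [ 378.6 -218.5   39.3] min [ 343. -262.    4.] max [ 423. -182.   65.]
scene race2 329 mean [ 699.8 -346.5   11.5] min [ 664. -380.    4.] max [ 738. -322.   18.]
   enc [ 701.  -348.9] 37.3
scene race3 183 mean [ 479.1 -509.1   10.5] min [ 457. -536.    5.] max [ 502. -486.   15.]
   enc [ 479.1 -510. ] 26.1
top race 177 mean [481.4 -49.8  11.4] min [457. -72.   4.] max [516. -16.  20.]
   enc [489.7 -47.9] 32.3
top sleeve 77 mean [416.5  14.8  34.1] min [381.  -4.   4.] max [438.  56.  55.]
   enc [416.7  14.1] 12.1
top spring 64 mean [ 427.4 -130.9   29.9] min [ 407. -155.    4.] max [ 461. -100.   43.]
   enc [ 427.5 -131.5] 13.5
top plug 110 mean [ 476.5 -203.7   11.2] min [ 433. -252.    4.] max [ 514. -168.   20.]
   axis [-0.09857547 -0.99512958] -35.92532149885643 46.3215065089209 mid [ 475.97413581 -208.91221169]
top can 607 mean [ 381.4 -227.    43.6] min [ 345. -286.    4.] max [ 450. -166.   66.]
top race2 317 mean [ 703.1 -349.5   12.4] min [ 664. -383.    4.] max [ 737. -310.   19.]
   enc [ 701.1 -347.8] 37.7
top race3 188 mean [ 478.2 -512.8   11.4] min [ 456. -551.    4.] max [ 512. -490.   19.]
   enc [ 480.6 -520.2] 31.1
vise [ 521.99639719 -329.66070916   15.01057171] [719.66196695  89.59016836  86.44762114]
```

```bash
python3 - <<'E'
from h import *
def ray(n,uv,z):
    m=camera_model(n);f=210/np.tan(np.radians(m['fov_y']/2))
    uv=np.atleast_2d(uv); d=np.c_[(uv[:,0]-m['cx'])/f,(uv[:,1]-m['cy'])/f,np.ones(len(uv))]@R.from_rotvec(m['attitude']).as_matrix().T
    t=(z-m['xyz'][2])/d[:,2]; return m['xyz']+d*t[:,None]
W=np.load('pics/Wtop.npy')
for n in ['top','scene']:
    W=np.load(f'pics/W{n}.npy'); img=cv2.imread(f'pics/{n}0raw.png')
    g=img.min(2)
    for nm,(x,y) in dict(spring=(448,155),sleeve=(599,120),bearing=(572,-415),plug=(433,-415)).items():
        # wall points
        m=(abs(W[...,0]-x)<75)&(abs(W[...,1]-y)<110)&(W[...,2]>19)&(W[...,2]<28)
        P=W[m]
        r=cv2.minAreaRect(P[:,:2].astype(np.float32))
        print(n,nm,len(P),'wallrect',np.round(r[0],1),np.round(r[1],1),round(r[2],1))
        fm=((abs(W[...,0]-x)<75)&(abs(W[...,1]-y)<80)&(W[...,2]<9)&(g>150)).astype(np.uint8)
        fm=cv2.morphologyEx(fm,cv2.MORPH_OPEN,np.ones((3,3)))
        cs,_=cv2.findContours(fm,0,1); c=max(cs,key=cv2.contourArea)
        F=ray(n,c[:,0].astype(float),3)[:,:2].astype(np.float32); r=cv2.minAreaRect(F)
        print('   floor',np.round(r[0],1),np.round(r[1],1),round(r[2],1))
p=cv2.imread('pics/scene0raw.png')
cv2.imwrite('pics/plugcrop.png',cv2.resize(p[195:240,290:345],None,fx=10,fy=10,interpolation=cv2.INTER_CUBIC))
E
```

```text
top spring 361 wallrect [447.1 160.9] [107.6 151.6] 4.9
   floor [450.  138.3] [95.9 85.7] 4.9
top sleeve 353 wallrect [601.  120.2] [108.5 211.6] 3.1
   floor [602.7 125.3] [92.9 85.4] 2.8
top bearing 296 wallrect [ 567.2 -376.9] [108.2 152.5] 4.7
   floor [ 571.  -402.9] [94.3 83.9] 4.7
top plug 324 wallrect [ 441.9 -382.1] [151.3 129.8] 89.0
   floor [ 437.9 -404.5] [99.1 84.4] 3.9
scene spring 1327 wallrect [448.8 163.2] [108.7 154.6] 4.9
   floor [453.  133.4] [93.7 78.3] 4.7
scene sleeve 1311 wallrect [604.5 124.8] [118.1 211. ] 7.3
   floor [606.7 120.1] [88.3 77.6] 3.1
scene bearing 350 wallrect [ 568.5 -376.7] [108.7 151.2] 4.6
   floor [ 574.6 -412.3] [90.9 59.9] 5.1
scene plug 396 wallrect [ 436.3 -377.7] [107.4 151.9] 3.7
   floor [ 440.  -413.5] [94.6 59.7] 4.0
```

View pics/plugcrop.png

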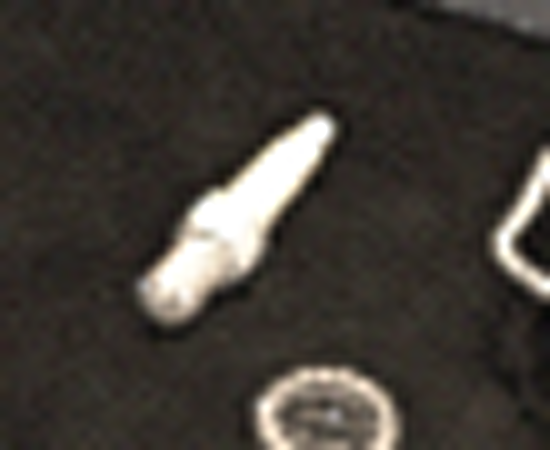

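```bash
python3 - <<'E'
from h import *
for n in ['top','scene']:
    W=np.load(f'pics/W{n}.npy')
    for y0 in range(-320,80,40):
        r=[]
        for x0 in range(500,640,20):
            m=(abs(W[...,0]-x0-10)<10)&(abs(W[...,1]-y0-20)<20)
            r.append(int(np.nanmax(W[m][:,2])) if m.sum() else None)
        print(n,y0,r)
W=np.load('pics/Wtop.npy')
for x0 in range(500,760,40):
    print(x0,[int(np.nanmax(W[(abs(W[...,0]-x0-20)<20)&(abs(W[...,1]-y0-15)<15)][:,2])) for y0 in range(-500,240,30)])
img=cv2.imread('pics/scene0raw.png')
W=np.load('pics/Wscene.npy'); print('hex',W[218,313],W[217,312],W[219,314], 'ends',W[224,307],W[208,321])
E
```

```text
top -320 [29, 26, 30, 27, 70, 61, 55]
top -280 [4, 5, 4, 26, 67, 75, 75]
top -240 [3, 7, 3, 45, 69, 78, 75]
top -200 [4, 5, 5, 43, 45, 51, 52]
top -160 [5, 4, 8, 42, 44, 51, 51]
top -120 [4, 5, 6, 43, 51, 60, 59]
top -80 [16, 5, 4, 79, 84, 82, 84]
top -40 [3, 5, 5, 82, 85, 83, 85]
top 0 [5, 5, 4, 82, 83, 83, 85]
top 40 [5, 5, 28, 64, 67, 67, 63]
scene -320 [27, 26, 26, 28, 71, 67, 54]
scene -280 [1, 3, 2, 2, 67, 74, 72]
scene -240 [3, 2, 2, 41, 66, 76, 76]
scene -200 [2, 2, 2, 42, 43, 49, 50]
scene -160 [1, 2, 6, 42, 43, 48, 50]
scene -120 [2, 1, 2, 42, 44, 56, 56]
scene -80 [14, 1, 2, 79, 81, 81, 81]
scene -40 [14, 2, 2, 80, 82, 83, 83]
scene 0 [3, 2, 2, 81, 82, 83, 82]
scene 40 [2, 2, 25, 67, 69, 71, 67]
500 [5, 28, 27, 29, 29, 30, 29, 4, 5, 7, 4, 5, 5, 5, 15, 16, 5, 5, 5, 27, 31, 28, 24, 4, 5]
540 [5, 29, 6, 8, 29, 22, 30, 4, 31, 45, 43, 42, 42, 43, 77, 81, 82, 81, 64, 28, 29, 29, 27, 31, 28]
580 [5, 31, 24, 30, 30, 28, 69, 70, 78, 75, 51, 51, 51, 60, 82, 85, 82, 83, 67, 29, 7, 8, 59, 59, 27]
620 [5, 25, 27, 27, 21, 5, 54, 55, 75, 75, 52, 52, 53, 59, 82, 86, 84, 85, 63, 28, 29, 28, 29, 29, 28]
660 [15, 15, 14, 4, 17, 18, 6, 4, 25, 42, 44, 46, 46, 51, 78, 84, 82, 84, 61, 5, 6, 5, 5, 3, 5]
700 [16, 15, 16, 16, 18, 19, 6, 4, 27, 24, 28, 4, 5, 6, 5, 5, 127, 88, 100, 97, 97, 5, 4, 3, 6]
740 [22, 131, 236, 149, 16, 14, 14, 20, 28, 28, 200, 223, 218, 199, 110, 164, 184, 185, 224, 220, 175, 171, 183, 180, 161]
hex [ 475.88256424 -194.92956573   12.68541463] [ 478.14338446 -194.33956256   15.10563465] [ 474.19129909 -197.13085       8.58467562] ends [ 480.57149937 -175.06422213    9.92009614] [ 474.33900696 -234.71023223    9.6401    ]
```

```bash
python3 -m pendant '[[[0.03,-0.05,0,0,0,-0.1425,-1],[0.03,-0.05,0,0,0,-0.1425,-1],[0.03,-0.05,0,0,0,-0.1425,-1],[0.03,-0.05,0,0,0,-0.1425,-1],[0.03,-0.05,0,0,0,-0.1425,-1],[0.03,-0.05,0,0,0,-0.1425,-1],[0.005,-0.052,-0.015,0,0,-0.1425,-1],[0.005,-0.052,-0.015,0,0,-0.1425,-1],[0.005,-0.052,-0.015,0,0,0,-1],[0.005,-0.052,-0.015,0,0,0,-1],[0.005,-0.052,-0.015,0,0,0,-1],[0.005,-0.052,-0.015,0,0,0,-1],[0.005,-0.052,-0.015,0,0,0,-1],[0.005,-0.054,-0.015,0,0,0,-1],[0,0,0,0,0,0,-1]]]' 20
python3 - <<'E'
from h import *
s=status.sense();print(s['position'],s['ee_rot'],s['joints'].round(2),s['clock'])
p,d=snapshot('wrist');cv2.imwrite('pics/w1.png',p);np.save('pics/w1.npy',d)
E
```

```text
clock: 2.02
position: [431.2, -133.4, 126.7]
ee_rot: [2.127, 2.31, 0.0]
force: [-1.3, 0.8, -0.4]
opening: 0.994
[ 431.20511647 -133.42011193  126.71373157] [2.12722015e+00 2.30951026e+00 8.17410239e-05] [-0.55  0.51  1.97 -0.    0.66 -0.63] 2.025
```

View pics/w1.png

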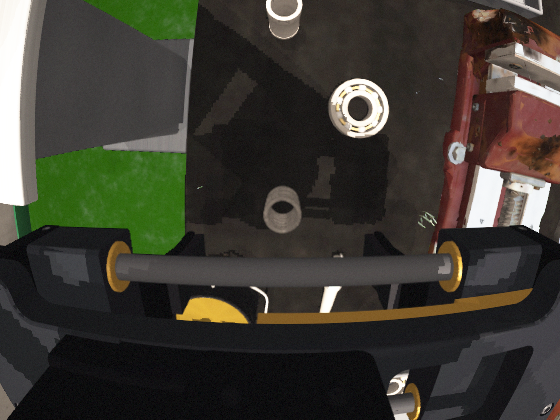

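```bash
cat >> h.py <<'E'
def wcloud(d,pos,rot,uv=None,z=None):
    m=camera_model('wrist');f=210/np.tan(np.radians(m['fov_y']/2))
    v,u=np.mgrid[0:420,0:560].astype(float)
    a=u-m['cx'];b=v-m['cy'];r=np.hypot(a,b)+1e-9;th=r/f
    P=np.dstack([np.tan(th)*a/r*d,np.tan(th)*b/r*d,d])
    T=m['tool_from_camera']; P=P@T[:3,:3].T+T[:3,3]
    W=P@R.from_rotvec(rot).as_matrix().T+pos
    W[d==0]=np.nan
    return W
E
python3 - <<'E'
from h import *
s=status.sense()
W=wcloud(np.load('pics/w1.npy'),s['position'],s['ee_rot'])
for k,(x,y,r,z0,z1) in {'race':(482,-48,35,6,20),'sleeve':(417,16,30,8,60),'spring':(429,-130,28,8,50),'plug':(477,-200,45,6,20)}.items():
    m=(np.hypot(W[...,0]-x,W[...,1]-y)<r)&(W[...,2]>z0)&(W[...,2]<z1)
    P=W[m]
    if len(P)<10: print(k,len(P));continue
    c,rr=cv2.minEnclosingCircle(P[:,:2].astype(np.float32))
    print(k,len(P),P.mean(0).round(1),P.min(0).round(1),P.max(0).round(1),np.round(c,1),round(rr,1))
print(W[250,230],W[150,250])
E
```

```text
race 2276 [483.6 -47.4  12.4] [460.2 -70.8   6. ] [507.3 -24.1  16.4] [483.9 -47.3] 23.8
sleeve 1059 [420.1  12.7  35.2] [408.1   3.3   8.1] [431.9  25.5  54.4] [420.  15.] 12.0
spring 1093 [ 430.6 -129.8   31.5] [ 417.1 -143.2    8. ] [ 443.9 -116.3   43.6] [ 430.4 -130. ] 13.8
plug 356 [ 479.2 -210.8   12.4] [ 473.7 -230.6    6.6] [ 489.1 -169.3   17.8] [ 479.2 -200. ] 31.0
[ 3.88342393e+02 -1.78315706e+02 -2.28889901e-01] [ 4.01096168e+02 -8.93610610e+01  2.40329748e-01]
```

```bash
python3 -m pendant '[[[-0.001,0.003,-0.025,0,0,0,-1],[0,0,-0.035,0,0,0,-1],[0,0,-0.025,0,0,0,-1],[0,0,-0.01,0,0,0,-1],[0,0,0,0,0,0,-1],[0,0,0,0,0,0,1],[0,0,0,0,0,0,1],[0,0,0,0,0,0,1],[0,0,0,0,0,0,1],[0,0,0,0,0,0,1],[0,0,0,0,0,0,1],[0,0,0,0,0,0,1]]]' 25
```

```text
clock: 3.58
position: [429.0, -126.4, 32.5]
ee_rot: [-2.122, -2.317, -0.0]
force: [0.2, -0.1, 0.5]
opening: 0.306
```

```bash
python3 -m pendant '[[[0,0,0.03,0,0,0,1],[0,0,0.045,0,0,0,1],[0,0.02,0.02,0,0,0,1],[0.004,0.045,0,0,0,0,1],[0.004,0.045,0,0,0,0,1],[0.004,0.045,0,0,0,0,1],[0.004,0.045,0,0,0,0,1],[0.005,0.045,0,0,0,0,1],[0,0.02,0,0,0,0,1],[0,0,0,0,0,0,1],[0,0,0,0,0,0,1]]]' 25; python3 - <<'E'
from h import *
s=status.sense();print(s['position'],s['joints'].round(2))
p,d=snapshot('wrist');cv2.imwrite('pics/w2.png',p);np.save('pics/w2.npy',d)
s2=status.sense();print(s2['position'])
W=wcloud(d,s['position'],s['ee_rot'])
m=(abs(W[...,0]-450)<75)&(abs(W[...,1]-150)<120)&(W[...,2]>20)&(W[...,2]<27)
print(m.sum(),cv2.minAreaRect(W[m][:,:2].astype(np.float32)),W[m].min(0),W[m].max(0))
E
```

```text
clock: 4.95
position: [449.7, 138.1, 127.4]
ee_rot: [-2.121, -2.317, 0.001]
force: [-0.1, -0.5, -0.1]
opening: 0.311
[449.71532369 138.1248018  127.37683467] [ 0.06  0.53  1.92 -0.    0.69 -0.03]
[449.86804903 137.82868879 127.42535848]
3450 ((450.94061279296875, 168.45831298828125), (108.45993041992188, 138.4834747314453), 4.738704681396484) [392.22602501  95.40402493  20.04009526] [507.67621402 240.92801084  26.99790238]
```

View pics/w2.png

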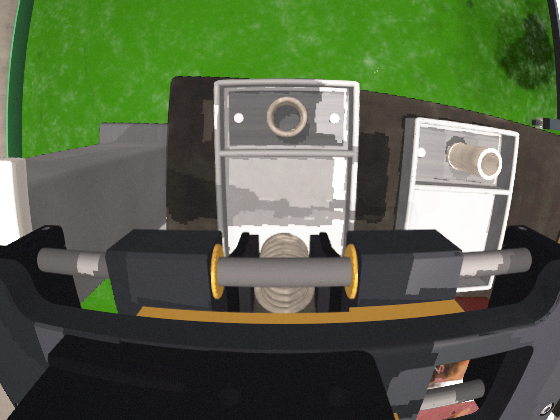

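```bash
python3 -m pendant '[[[0,0,-0.035,0,0,0,1],[0,0,-0.035,0,0,0,1],[0,0,-0.015,0,0,0,1],[0,0,-0.006,0,0,0,1],[0,0,0,0,0,0,1],[0,0,0,0,0,0,1]]]' 25
```

```text
clock: 5.75
position: [450.6, 138.6, 37.4]
ee_rot: [2.121, 2.316, 0.002]
force: [-0.6, -0.5, -1.1]
opening: 0.31
```

```bash
python3 -m pendant '[[[0,0,-0.0015,0,0,0,1],[0,0,0,0,0,0,1],[0,0,0,0,0,0,-0.2],[0,0,0,0,0,0,-0.2],[0,0,0,0,0,0,-0.2],[0,0,0.02,0,0,0,-0.2],[0,0,0.045,0,0,0,-0.2],[0,0,0.03,0,0,0,-0.2],[-0.01,-0.041,0,0,0,0,-0.5],[-0.01,-0.041,0,0,0,0,-0.5],[-0.01,-0.041,0,0,0,0,-0.5],[0,0,0,0,0,0,-0.5],[0,0,0,0,0,0,-0.5]]]' 25; python3 - <<'E'
from h import *
s=status.sense();print(s['position'],s['clock'])
p,d=snapshot('wrist');cv2.imwrite('pics/w3.png',p)
W=wcloud(d,s['position'],s['ee_rot'])
for k,(x,y,r,z0,z1) in {'sleeve':(420,15,30,8,60),'spring':(450,137,25,10,50)}.items():
    m=(np.hypot(W[...,0]-x,W[...,1]-y)<r)&(W[...,2]>z0)&(W[...,2]<z1)
    P=W[m]
    if len(P)<10: print(k,len(P));continue
    c,rr=cv2.minEnclosingCircle(P[:,:2].astype(np.float32))
    print(k,len(P),P.min(0).round(1),P.max(0).round(1),np.round(c,1),round(rr,1))
E
```

```text
clock: 7.38
position: [420.1, 15.8, 130.0]
ee_rot: [-2.122, -2.316, -0.0]
force: [-0.4, -0.3, 0.5]
opening: 0.751
[420.06508468  15.78087756 130.04900447] 7.375
sleeve 1133 [409.2   1.9   8. ] [432.8  25.3  53.7] [421.1  13.3] 12.1
spring 1123 [439.4 118.6  10. ] [466.9 145.8  46.5] [453.  132.3] 13.9
```

View pics/w3.png

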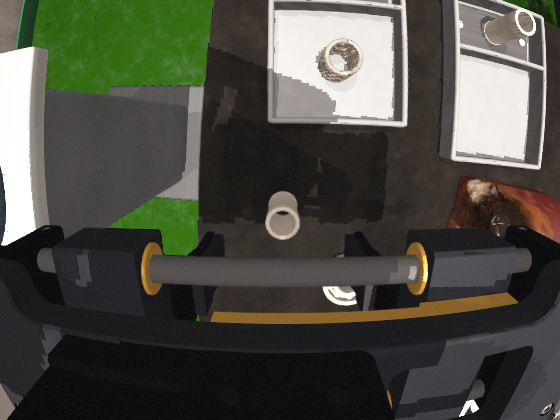

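```bash
python3 -m pendant '[[[0.001,-0.002,-0.03,0,0,0,-0.5],[0,0,-0.035,0,0,0,-0.5],[0,0,-0.015,0,0,0,-0.5],[0,0,-0.006,0,0,0,-0.5],[0,0,0,0,0,0,-0.5],[0,0,0,0,0,0,1],[0,0,0,0,0,0,1],[0,0,0,0,0,0,1],[0,0,0,0,0,0,1],[0,0,0,0,0,0,1],[0,0,0,0,0,0,1]]]' 30
```

```text
clock: 8.8
position: [420.5, 13.7, 44.1]
ee_rot: [-2.121, -2.316, 0.001]
force: [-1.4, -0.4, 1.5]
opening: 0.264
```

```bash
python3 -m pendant '[[[0,0,0.03,0,0,0,1],[0,0,0.045,0,0,0,1],[0.01,0.01,0.021,0,0,0,1],[0.034,0.022,0,0,0,0,1],[0.034,0.022,0,0,0,0,1],[0.034,0.022,0,0,0,0,1],[0.034,0.022,0,0,0,0,1],[0.031,0.011,0,0,0,0,1],[0,0,0,0,0,0,1],[0,0,0,0,0,0,1]]]' 30; python3 - <<'E'
from h import *
s=status.sense();print(s['position'],s['joints'].round(2))
p,d=snapshot('wrist');cv2.imwrite('pics/w4.png',p);np.save('pics/w4.npy',d)
W=wcloud(d,s['position'],s['ee_rot'])
m=(abs(W[...,0]-600)<75)&(abs(W[...,1]-150)<100)&(W[...,2]>20)&(W[...,2]<27)
print(m.sum(),cv2.minAreaRect(W[m][:,:2].astype(np.float32)),W[m].min(0),W[m].max(0))
E
```

```text
clock: 10.05
position: [596.4, 122.5, 139.2]
ee_rot: [-2.12, -2.315, 0.004]
force: [-0.3, -0.2, -2.0]
opening: 0.27
[596.40937629 122.4861356  139.15138347] [ 0.02  0.64  1.57 -0.    0.94 -0.07]
3297 ((603.5909423828125, 151.2894744873047), (108.09342956542969, 146.83567810058594), 3.113821506500244) [546.02304823  75.26124259  20.11255459] [660.08298358 226.89437875  26.99940182]
```

View pics/w4.png

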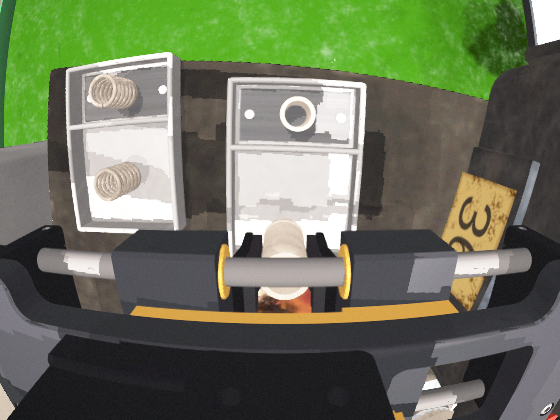

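```bash
python3 - <<'E'
from h import *
s=status.sense()
for W in (wcloud(np.load('pics/w4.npy'),s['position'],s['ee_rot']),np.load('pics/Wtop.npy'),np.load('pics/Wscene.npy')):
  for x0 in range(670,760,10):
    r=[]
    for y0 in range(60,200,20):
        m=(abs(W[...,0]-x0-5)<5)&(abs(W[...,1]-y0-10)<10)&(W[...,2]<400); r.append(int(np.nanmax(W[m][:,2])) if m.sum() else -1)
    print(x0,r)
E
```

```text
670 [-1, 204, 227, 228, 227, 213, 1]
680 [-1, 203, 227, 227, 2, 206, 1]
690 [-1, -1, 227, 226, 1, 1, 1]
700 [-1, -1, 1, 1, 1, 1, 1]
710 [-1, -1, 1, 2, 1, 1, 1]
720 [-1, -1, 1, 2, 1, 1, 1]
730 [99, 97, 2, 1, 1, 1, 2]
740 [98, 99, 98, 99, 99, 85, 1]
750 [99, 99, 99, 96, 99, 99, 68]
670 [4, 2, 4, 4, 5, 2, 2]
680 [5, 4, 2, 3, 2, 3, 3]
690 [5, 2, 6, 2, 1, 1, 2]
700 [4, 3, 3, 3, 3, 4, 2]
710 [2, 2, 2, 1, 4, 3, 2]
720 [1, 3, 2, 3, 5, 3, 3]
730 [94, 97, 97, 96, 3, 2, 2]
740 [100, 101, 100, 97, 97, 95, 2]
750 [179, 177, 173, 147, 101, 100, 99]
670 [1, 2, 2, 2, 2, 1, 1]
680 [1, 1, 2, 1, 0, 2, 1]
690 [0, 3, 1, 1, 1, 1, 2]
700 [1, 1, 3, 2, 1, 2, 1]
710 [2, 1, 2, 2, 2, 1, 1]
720 [1, 2, 1, 1, 1, 1, 1]
730 [96, 98, 96, 51, 2, 2, 3]
740 [99, 99, 98, 98, 98, 96, 1]
750 [179, 176, 172, 142, 98, 99, 99]
```

```bash
python3 -m pendant '[[[0.003,0.001,-0.035,0,0,0,1],[0,0,-0.035,0,0,0,1],[0,0,-0.014,0,0,0,1],[0,0,-0.006,0,0,0,1],[0,0,0,0,0,0,1],[0,0,0,0,0,0,1]]]' 30
```

```text
clock: 10.85
position: [601.9, 123.7, 51.3]
ee_rot: [2.12, 2.316, 0.003]
force: [-0.2, 0.2, -1.4]
opening: 0.265
```

```bash
python3 -m pendant '[[[0,0,-0.002,0,0,0,1],[0,0,-0.001,0,0,0,1],[0,0,0,0,0,0,1]]]' 30
```

```text
clock: 11.22
position: [601.1, 123.7, 47.2]
ee_rot: [2.121, 2.317, 0.0]
force: [-0.3, 0.5, -0.2]
opening: 0.264
```

```bash
python3 -m pendant '[[[0,0,-0.0005,0,0,0,1],[0,0,0,0,0,0,-0.1],[0,0,0,0,0,0,-0.1],[0,0,0,0,0,0,-0.1],[0,0,0.02,0,0,0,-0.1],[0,0,0.045,0,0,0,-0.1],[0,0,0.03,0,0,0,-0.1],[-0.013,-0.019,0,0,0,0.165,-0.5],[-0.013,-0.019,0,0,0,0.165,-0.5],[-0.013,-0.019,0,0,0,0.165,-0.5],[-0.013,-0.019,0,0,0,0.165,-0.5],[-0.013,-0.019,0,0,0,0.165,-0.5],[-0.013,-0.019,0,0,0,0.165,-0.5],[-0.013,-0.019,0,0,0,0.165,-0.5],[-0.013,-0.019,0,0,0,0.165,-0.5],[-0.013,-0.019,0,0,0,0.165,-0.5],[0,0,0,0,0,0,-0.5],[0,0,0,0,0,0,-0.5]]]' 30; python3 - <<'E'
from h import *
s=status.sense();print(s['position'],s['ee_rot'],s['joints'].round(2))
p,d=snapshot('wrist');cv2.imwrite('pics/w5.png',p)
q,d2=snapshot('scene');cv2.imwrite('pics/s5.png',q)
W=wcloud(d,s['position'],s['ee_rot'])
for k,(x,y,r,z0,z1) in {'race':(484,-47,35,6,20)}.items():
    m=(np.hypot(W[...,0]-x,W[...,1]-y)<r)&(W[...,2]>z0)&(W[...,2]<z1)
    P=W[m]
    c,rr=cv2.minEnclosingCircle(P[:,:2].astype(np.float32))
    print(k,len(P),P.min(0).round(1),P.max(0).round(1),np.round(c,1),round(rr,1))
E
```

```text
clock: 13.48
position: [484.8, -47.3, 142.4]
ee_rot: [-0.0, 3.14, -0.001]
force: [0.9, 0.3, 0.2]
opening: 0.75
[484.80956935 -47.32130174 142.36596805] [-1.82490529e-05  3.13966175e+00 -5.62354196e-04] [-0.33  0.51  1.87  0.    0.75 -1.9 ]
race 1957 [462.3 -74.    6. ] [508.7 -27.4  16.2] [485.9 -50.5] 23.7
```

View pics/w5.png

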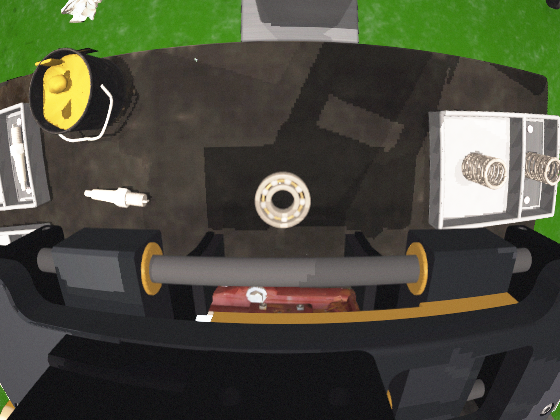

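View pics/s5.png

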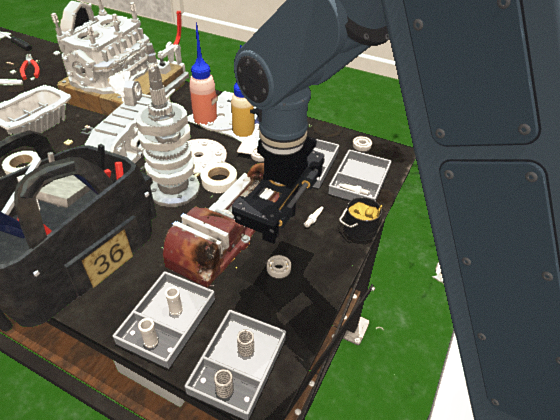

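```bash
python3 -m pendant '[[[0,-0.002,-0.04,0,0,0,-0.6],[0,0,-0.04,0,0,0,-0.6],[0,0,-0.022,0,0,0,-0.6],[0,0,-0.01,0,0,0,-0.6],[0,0,-0.002,0,0,0,-0.6],[0,0,0,0,0,0,-0.6],[0,0,0,0,0,0,-0.6]]]' 30; python3 -c "
from station import status
print(status.sense()['position'],status.sense()['force'])"
```

```text
clock: 14.45
position: [484.6, -49.5, 28.4]
ee_rot: [-0.003, 3.14, -0.001]
force: [-0.3, 0.3, -0.1]
opening: 0.806
[484.61310893 -49.49474692  28.38518135] [-0.3277009   0.34103968 -0.11013967]
```

```bash
python3 -m pendant '[[[0,0,-0.001,0,0,0,0],[0,0,0,0,0,0,1],[0,0,0,0,0,0,1],[0,0,0,0,0,0,1],[0,0,0,0,0,0,1],[0,0,0,0,0,0,1]]]' 30
```

```text
clock: 15.2
position: [484.0, -49.4, 26.6]
ee_rot: [-0.003, 3.142, -0.0]
force: [0.2, -0.7, 3.0]
opening: 0.53
```

```bash
python3 -m pendant '[[[0,0,0.02,0,0,0,1],[0,0,0.045,0,0,0,1],[0,0,0.045,0,0,0,1],[0.004,-0.035,0,0,0,-0.166,1],[0.004,-0.04,0,0,0,-0.166,1],[0.004,-0.04,0,0,0,-0.166,1],[0.01,-0.04,0,0,0,-0.166,1],[0.01,-0.04,0,0,0,-0.166,1],[0.012,-0.04,0,0,0,-0.166,1],[0.014,-0.04,0,0,0,-0.166,1],[0.014,-0.04,0,0,0,-0.166,1],[0.014,-0.038,0,0,0,-0.166,1],[0,0,0,0,0,0,1],[0,0,0,0,0,0,1]]]' 30; python3 - <<'E'
from h import *
s=status.sense();print(s['position'],s['ee_rot'],s['joints'].round(2),s['opening'])
p,d=snapshot('wrist');cv2.imwrite('pics/w6.png',p);np.save('pics/w6.npy',d)
W=wcloud(d,s['position'],s['ee_rot'])
m=(abs(W[...,0]-570)<75)&(abs(W[...,1]+376)<80)&(W[...,2]>20)&(W[...,2]<27)
print(m.sum(),cv2.minAreaRect(W[m][:,:2].astype(np.float32)),W[m].min(0),W[m].max(0))
E
```

```text
clock: 16.95
position: [569.0, -401.3, 135.3]
ee_rot: [-2.129, -2.305, -0.001]
force: [0.7, 0.3, -1.3]
opening: 0.528
[ 569.0037041  -401.29761226  135.3279139 ] [-2.12896981e+00 -2.30544799e+00 -5.16816298e-04] [-0.77  0.75  1.33  0.    1.07 -0.85] 0.5282101312850012
3308 ((557.8085327148438, -372.3592529296875), (134.92263793945312, 142.04345703125), 5.005565166473389) [ 495.0439184  -448.96946981   20.04356292] [ 630.02429572 -297.61393937   26.99336961]
```

View pics/w6.png

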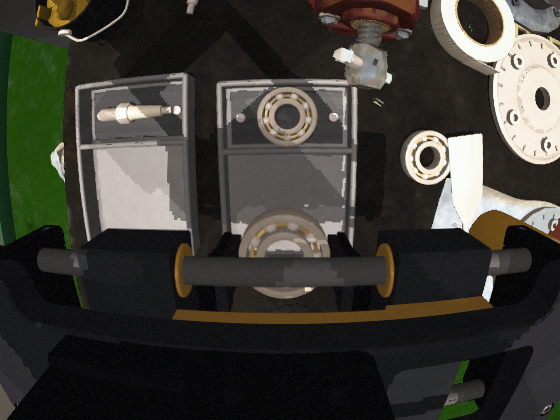

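```bash
python3 -m pendant '[[[0.001,-0.001,-0.04,0,0,0,1],[0,0,-0.035,0,0,0,1],[0,0,-0.02,0,0,0,1],[0,0,-0.007,0,0,0,1],[0,0,0,0,0,0,1],[0,0,0,0,0,0,1]]]' 30; python3 -c "
from station import status
print(status.sense()['position'],status.sense()['force'])"
```

```text
clock: 17.75
position: [571.9, -404.1, 36.1]
ee_rot: [2.13, 2.306, -0.0]
force: [-0.5, -0.5, -0.7]
opening: 0.532
[ 571.88904731 -404.07663532   36.09295898] [-0.47840598 -0.52669263 -0.72606054]
```

```bash
python3 -m pendant '[[[0,0,-0.002,0,0,0,1],[0,0,-0.001,0,0,0,1],[0,0,0,0,0,0,1],[0,0,0,0,0,0,1]]]' 30; 
```

```text
clock: 18.25
position: [571.0, -403.4, 31.6]
ee_rot: [2.132, 2.307, 0.0]
force: [0.2, -0.7, -0.7]
opening: 0.531
```

```bash
python3 -m pendant '[[[0,0,-0.001,0,0,0,1],[0,0,0,0,0,0,1],[0,0,0,0,0,0,-0.3],[0,0,0,0,0,0,-0.3],[0,0,0,0,0,0,-0.3],[0,0,0,0,0,0,-0.3],[0,0,0.02,0,0,0,-0.3],[0,0,0.045,0,0,0,-0.3],[0,0,0.045,0,0,0,-0.3],[-0.018,0.04,0,0,0,-0.09,-0.3],[-0.019,0.042,0,0,0,-0.096,-0.3],[-0.019,0.042,0,0,0,0,-0.3],[-0.019,0.042,0,0,0,0,-0.3],[-0.018,0.042,0,0,0,0,-0.3],[0,0,0,0,0,0,-0.3],[0,0,0,0,0,0,-0.3]]]' 30; python3 - <<'E'
from h import *
s=status.sense();print(s['position'],s['ee_rot'],s['joints'].round(2),s['opening'])
p,d=snapshot('wrist');cv2.imwrite('pics/w7.png',p);np.save('pics/w7.npy',d)
q,_=snapshot('scene');cv2.imwrite('pics/s7.png',q)
W=wcloud(d,s['position'],s['ee_rot'])
m=(abs(W[...,0]-478)<25)&(abs(W[...,1]+203)<50)&(W[...,2]>5)&(W[...,2]<20)
P=W[m];print(len(P),P.min(0).round(1),P.max(0).round(1))
q=P[:,:2]-P[:,:2].mean(0);v=np.linalg.svd(q,full_matrices=0)[2];t=q@v[0];print(v[0],P[:,:2].mean(0)+v[0]*(t.min()+t.max())/2,t.ptp() if hasattr(t,'ptp') else np.ptp(t))
E
```

```text
clock: 20.25
position: [479.4, -196.3, 141.9]
ee_rot: [2.334, 2.097, 0.001]
force: [0.0, -0.5, -0.1]
opening: 0.651
[ 479.3780481  -196.32323751  141.91025868] [2.33369923e+00 2.09731582e+00 1.24477007e-03] [-0.6   0.54  1.8  -0.    0.79 -0.5 ] 0.6513507855815722
1019 [ 473.2 -243.2    5.2] [ 492.  -172.3   17.6]
[-0.10485524 -0.9944875 ] [ 481.73631181 -207.83208228] 71.42931301667134
```

View pics/w7.png

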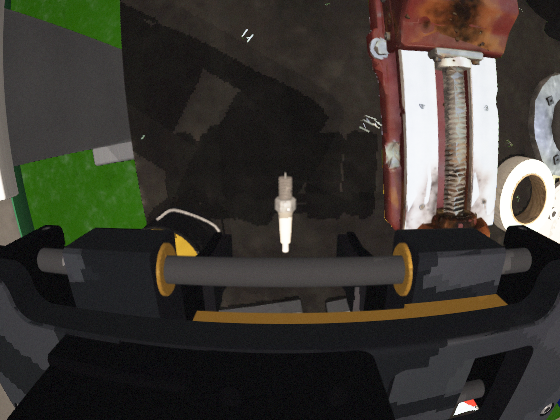

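View pics/s7.png

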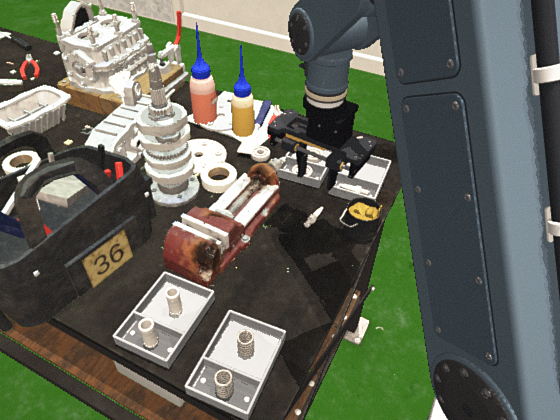

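```bash
python3 - <<'E'
from h import *
s=status.sense()
W=wcloud(np.load('pics/w7.npy'),s['position'],s['ee_rot'])
for v in range(172,254,5):
    r=[(u) for u in range(265,310) if W[v,u,2]>4.5]
    if r: print(v,r[0],r[-1],W[v,(r[0]+r[-1])//2].round(1), 'w',(W[v,r[-1],0]-W[v,r[0],0]).round(1))
E
```

```text
177 279 290 [ 484.7 -175.9   13.2] w 9.2
182 278 290 [ 484.3 -180.2   13.1] w 10.0
187 279 291 [ 484.6 -184.3   13.6] w 10.1
192 278 291 [ 483.3 -188.7   12.5] w 10.9
197 277 292 [ 482.9 -193.    12.5] w 12.9
202 274 295 [ 482.5 -196.6   15.5] w 18.0
207 274 295 [ 482.  -200.8   15.7] w 18.0
212 277 292 [ 481.5 -205.7   13.9] w 12.8
217 278 291 [ 481.  -210.7   11.9] w 11.2
222 279 291 [ 481.3 -215.2   11.9] w 10.3
227 279 290 [ 480.  -219.2   13. ] w 9.5
232 279 290 [ 479.5 -223.9   12.6] w 9.6
237 280 289 [ 479.  -228.9   11.5] w 7.9
242 281 288 [ 478.4 -234.1   10.2] w 6.2
247 282 287 [ 477.9 -239.5    8.7] w 4.5
```

```bash
python3 -m pendant '[[[0.002,-0.002,-0.04,0,0,0,-0.3],[0,0,-0.04,0,0,0,-0.3],[0,0,-0.022,0,0,0,-0.3],[0,0,-0.009,0,0,0,-0.3],[0,0,0,0,0,0,-0.3],[0,0,0,0,0,0,-0.3]]]' 30; python3 - <<'E'
from h import *
s=status.sense();print(s['position'],s['force'])
p,d=snapshot('wrist');cv2.imwrite('pics/w8.png',p)
E
```

```text
clock: 21.1
position: [480.8, -198.1, 30.4]
ee_rot: [2.336, 2.098, 0.001]
force: [1.2, 0.6, -0.1]
opening: 0.647
[ 480.75839029 -198.05119992   30.36474661] [ 1.16200519  0.59842733 -0.10076432]
```

View pics/w8.png

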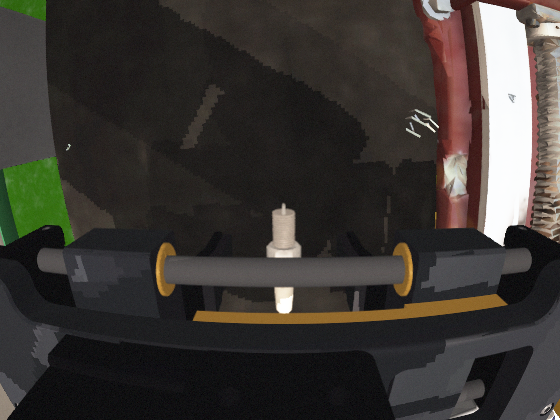

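```bash
python3 -m pendant '[[[0,0,-0.002,0,0,0,-0.3],[0,0,-0.001,0,0,0,-0.3],[0,0,0,0,0,0,1],[0,0,0,0,0,0,1],[0,0,0,0,0,0,1],[0,0,0,0,0,0,1],[0,0,0,0,0,0,1],[0,0,0,0,0,0,1]]]' 30;
```

```text
clock: 22.15
position: [480.2, -197.4, 26.6]
ee_rot: [2.337, 2.099, 0.0]
force: [-0.4, -0.3, 0.6]
opening: 0.179
```

```bash
python3 -m pendant '[[[0,0,0.02,0,0,0,1],[0,0,0.045,0,0,0,1],[0,0,0.045,0,0,0,1],[-0.008,-0.038,0,0,0,0.087,1],[-0.008,-0.04,0,0,0,0.087,1],[-0.008,-0.04,0,0,0,0,1],[-0.009,-0.04,0,0,0,0,1],[-0.01,-0.04,0,0,0,0,1],[0,0,0,0,0,0,1],[0,0,0,0,0,0,1]]]' 30; python3 - <<'E'
from h import *
s=status.sense();print(s['position'],s['ee_rot'],s['joints'].round(2),s['opening'])
p,d=snapshot('wrist');cv2.imwrite('pics/w9.png',p);np.save('pics/w9.npy',d)
W=wcloud(d,s['position'],s['ee_rot'])
m=(abs(W[...,0]-436)<65)&(abs(W[...,1]+376)<80)&(W[...,2]>20)&(W[...,2]<27)
print(m.sum(),cv2.minAreaRect(W[m][:,:2].astype(np.float32)),W[m].min(0),W[m].max(0))
E
```

```text
clock: 23.4
position: [436.5, -394.4, 136.0]
ee_rot: [-2.145, -2.292, -0.001]
force: [-0.5, 0.3, -0.9]
opening: 0.182
[ 436.46455752 -394.36215255  136.04818275] [-2.14481864e+00 -2.29242161e+00 -1.15500252e-03] [-0.92  0.63  1.62  0.    0.9  -0.99] 0.1820981597623082
3057 ((437.87353515625, -357.3614501953125), (108.13343048095703, 110.45642852783203), 3.8889167308807373) [ 380.88581001 -416.12372048   20.00960234] [ 494.67972718 -299.10882337   26.99946726]
```

View pics/w9.png

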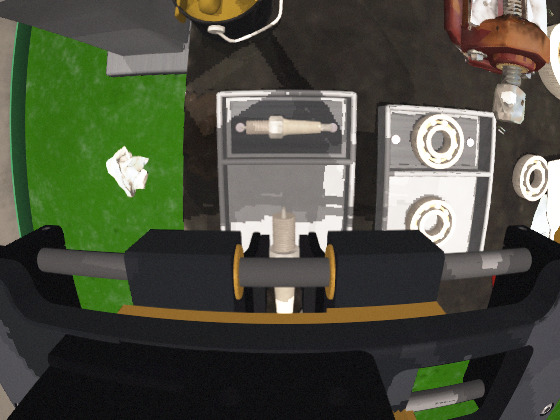

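```bash
python3 -m pendant '[[[0.001,-0.001,-0.04,0,0,0,1],[0,0,-0.035,0,0,0,1],[0,0,-0.02,0,0,0,1],[0,0,-0.009,0,0,0,1],[0,0,-0.001,0,0,0,1],[0,0,0,0,0,0,1],[0,0,0,0,0,0,1]]]' 30
```

```text
clock: 24.32
position: [438.5, -396.8, 32.6]
ee_rot: [2.144, 2.293, -0.0]
force: [0.6, 0.3, -0.8]
opening: 0.178
```

```bash
python3 -m pendant '[[[0,0,-0.001,0,0,0,1],[0,0,-0.001,0,0,0,1],[0,0,0,0,0,0,1],[0,0,0,0,0,0,1]]]' 30
```

```text
clock: 24.82
position: [438.1, -396.5, 29.6]
ee_rot: [2.146, 2.294, -0.0]
force: [-0.1, -0.6, -0.5]
opening: 0.176
```

Release, rise, then pull back so the cameras see everything.

```bash
python3 -m pendant '[[[0,0,-0.0005,0,0,0,1],[0,0,0,0,0,0,0.3],[0,0,0,0,0,0,0.3],[0,0,0,0,0,0,0.3],[0,0,0,0,0,0,0.3],[0,0,0.02,0,0,0,0.3],[0,0,0.045,0,0,0,0.3],[0,0,0.045,0,0,0,0.3],[0.01,-0.04,0.04,0,0,0,0.3],[0.01,-0.045,0.04,0,0,0,0.3],[0.01,-0.045,0.03,0,0,0,0.3],[0,0,0,0,0,0,0.3],[0,0,0,0,0,0,0.3]]]' 30; python3 - <<'E'
from h import *
s=status.sense();print(s['position'],s['opening'])
p,d=snapshot('wrist');cv2.imwrite('pics/w10.png',p)
q,_=snapshot('scene');cv2.imwrite('pics/s10.png',q)
W=wcloud(d,s['position'],s['ee_rot'])
for k,x,y in (('plug',438,-404),('race',571,-403)):
    m=(abs(W[...,0]-x)<42)&(abs(W[...,1]-y)<38)&(W[...,2]>7)&(W[...,2]<60)
    P=W[m];print(k,len(P),P.min(0).round(1) if len(P) else '',P.max(0).round(1) if len(P) else '')
E
```

```text
clock: 26.45
position: [467.4, -525.2, 249.2]
ee_rot: [-2.145, -2.293, -0.001]
force: [-0.2, 0.4, 0.4]
opening: 0.351
[ 467.38153337 -525.20689196  249.16313047] 0.3513209846762433
plug 583 [ 431.5 -441.4    9.4] [ 449.  -372.    20.3]
race 1067 [ 549.3 -427.4    7.1] [ 596.4 -380.9   19. ]
```

View pics/w10.png

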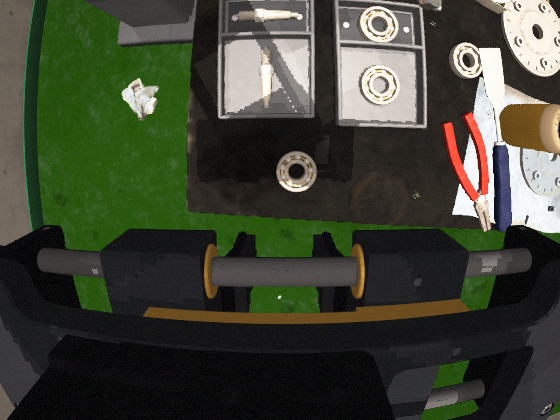

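View pics/s10.png

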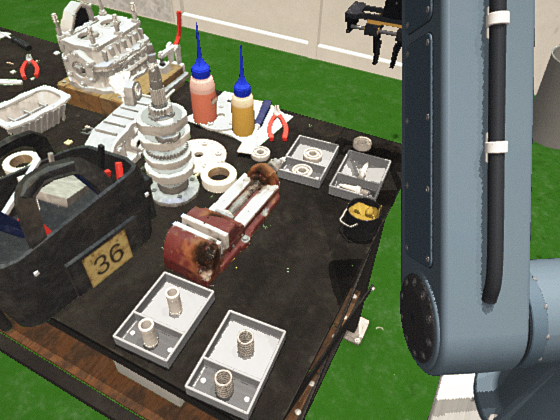

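```bash
python3 - <<'E'
from h import *
a=cv2.imread('pics/scene0raw.png').astype(int);b=cv2.imread('pics/s10.png').astype(int)
for k,(u,v) in {'can':(362,218),'tape':(219,177)}.items():
    print(k,abs(a-b)[v-18:v+18,u-20:u+20].mean().round(2))
print(arm.finish_job())
E
```

```text
can 7.42
tape 13.15
the job is handed in; nothing more can be done
None
```

```bash
python3 - <<'E'
import cv2,numpy as np
a=cv2.imread('pics/scene0raw.png');b=cv2.imread('pics/s10.png')
for k,(u,v) in {'can':(362,218),'tape':(219,177),'still engine':(110,50)}.items():
    A,B=[np.float32(cv2.cvtColor(i,6)[v-22:v+22,u-24:u+24]) for i in (a,b)]
    print(k,cv2.phaseCorrelate(A,B,cv2.createHanningWindow((48,44),cv2.CV_32F)),abs(A-B).mean())
E
```

```text
can ((-0.04826867785553546, 0.5947525750425449), 0.9221825122833252) 8.594697
tape ((-0.021183650148692834, 0.41305809595249343), 1.0108483725123936) 13.162405
still engine ((-0.010917261046010651, 0.4930205101679874), 0.9892075543050413) 24.335701
```

All four parts are in the bays with the matching samples. The job was handed in at about 26.5 s of the 99 s allowed.

- **Order and choice:** I placed the spring, then the sleeve, the bearing and the spark plug. The bearing was the one nearest the base, about 485 mm away.
- **Last checks:** The final scene and wrist pictures show the spring and sleeve standing in their bays. The bearing lies flat, with its top at about 18–19 mm. The plug lies on its side, with its top at about 20 mm and its ends inside the bay. The gripper was empty and about 250 mm above the bench. The force readings I saw while moving were at most about 3 N.
- **Can and tape:** My raw pixel comparison before and after was not zero for either: 7 for the can and 13 for the tape. I handed in before resolving this. A check afterwards showed both shifted in the picture by the same half pixel as the fixed engine block (0.4–0.6 px), so the difference is in the view. Neither has moved.
- **Disagreements:** Position estimates for the bearing and plug differed by 2–5 mm between views. The plug's grip width read about 15.6 mm against 18 mm nominal; readings on the other parts were about 1 mm low. None of this affected the grasps or placings.

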